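# Shut the abrasives away from the polishing dust

## Task

Polishing is about to start, so keep the dust out of the clean abrasives: push the drawer with the round discs fully shut, and push the sliding cover of the polishing-bar tray towards you by its upright flange until it is fully shut, without slamming either. The drawer with the thin grinding points is still in use: leave it open just as it is, and leave everything else where it stands.

Things in the scene. Friction and masses are not known exactly. Their poses are not given: they have to be found in the camera images.
- disc_unit: grey steel unit of the drawer with four stacks of round brown 64 mm abrasive discs, fixed to the bench: 165 wide, 250 deep, 85 high. Origin at bench level, midway across, 100 behind its front face; x axis points to its rear. Its drawer's lip edge lies 118 in front of the origin when shut. Place in the row and yaw vary
- disc_lip (a point): middle of the front edge of the pull lip of the drawer with four stacks of round brown 64 mm abrasive discs; moves with it. The lip is a plain ledge 120 wide, 6 high (71 to 77 above the bench), standing 12 out from the drawer front (165 wide, 5 to 80 above the bench). x axis points into the unit, the way the drawer is pushed shut; y left, z up
- disc_drawer (a joint): how far the disc drawer stands open, m: 0 = fully shut against its stop; starts at 0.05 to 0.09. Sliding friction about 3 N, no spring, no latch: it stays where it is left
- point_unit: grey steel unit of the drawer with a row of thin shanked grinding points in black rubber, fixed to the bench: 165 wide, 250 deep, 85 high. Origin at bench level, midway across, 100 behind its front face; x axis points to its rear. Its drawer's lip edge lies 118 in front of the origin when shut. Place in the row and yaw vary
- point_lip (a point): middle of the front edge of the pull lip of the drawer with a row of thin shanked grinding points in black rubber; moves with it. The lip is a plain ledge 120 wide, 6 high (71 to 77 above the bench), standing 12 out from the drawer front (165 wide, 5 to 80 above the bench). x axis points into the unit, the way the drawer is pushed shut; y left, z up
- point_drawer (a joint): how far the drawer with the grinding points stands open, m: starts at 0.05 to 0.09; slides as easily as the disc drawer
- tray_unit: polishing-bar tray, a grey steel box fixed to the bench: 165 wide, 290 deep, 86 high, three bars in its open front half. Origin at bench level, midway across, 140 behind its front face; x axis points to its rear. A flat steel cover (145 x 156) slides on its top between side walls that rise 4 above it. Place in the row and yaw vary
- cover_flange (a point): middle of the rear face of the upright flange near the cover's front edge; moves with the cover. Flange 110 wide, 5 thick, stands 25 up from the cover's flat top (cover top 82, this point 95, flange top 107 above the bench). x axis points to the tray's rear: the cover is pushed shut along -x, towards the robot, from behind the flange, where 130 of flat cover lies free
- tray_cover (a joint): how far the cover is slid back, m: 0 = fully shut against its stop; starts at 0.05 to 0.09. Sliding friction about 2 N, no spring: it stays where it is left
- wrench: steel spanner, 190 long, 8 high, lying across the bench at the right of the front of the row; body origin under its middle
- grinder: air die grinder, about 230 x 36 x 42, lying on the bench left of the front of the row; origin under its middle
- mug: white mug, 80 across, 90 high, standing at the left of the row; origin under its base
- oil: grey plastic bottle, 60 across, 170 high, standing at the right of the row; origin under its base
- bob: cone-shaped felt polishing bob, 44 across, 50 high, standing at the right of the row; origin under its base
- tin: flat aluminium tin, 52 across, 38 high, standing on the middle of the disc unit's top; origin under its base
- block: cork sanding block, 60 x 35 x 30, lying on the middle of the point unit's top; origin under its base

How it is judged:
At the end, for the whole second after the job is handed in: The disc drawer and the tray cover are each within 4 mm of fully shut, the drawer with the grinding points is within 10 mm of where it stood, and every loose thing is within 25 mm of where it stood (value of joint each of disc_drawer, tray_cover below 0.004 m and distance of point_lip from where it was at the start of the episode below 0.01 m and distance of each of wrench, grinder, mug, oil, bob, tin, block from where it was at the start of the episode below 0.025 m); the robot touches nothing.
It fails at once if the drawer with the grinding points is moved by more than 10 mm (distance of point_lip from where it was at the start of the episode above 0.01 m).
It fails at once if the disc drawer or the tray cover is slammed (faster than 0.5 m/s) (velocity of joint any of disc_drawer, tray_cover below -0.5 m/s).
It fails at once if a loose thing is shoved, lifted or carried more than 25 mm (distance of any of wrench, grinder, mug, oil, bob, tin, block from where it was at the start of the episode above 0.025 m).
It also fails if it takes over 54 s, if anything falls off the work surface, if the arm or the gripper's body presses on something with over 40 N, if the wrist force passes 120 N, or if a joint passes its speed limit or range.

## Robot

A 7-joint arm with a two-finger parallel gripper is mounted at the origin on the work surface. World frame = base frame: x ahead of the robot, y to its left, z up, the work surface at z = 0. Lengths are in m, angles in rad, forces in N, time in s.
With the tool pointing down it reaches from about 0.4 to 0.85 m from the base axis. Payload 6.9 kg.
Tool frame: the origin (TCP) lies midway between the tips of the shut fingers; the grasp point (between the pads) lies behind it (ctrl.pinch_z is the z of the grasp point in the tool frame, in m); z points along the fingers, y is the line along which they close (so a half turn about z gives the same grasp; the last joint's range is limited). The gripper opens to 85 mm and grips with 20 to 120 N. Pads are 22 mm wide; open, the fingers measure 114 mm over their backs; the gripper's body (76 mm by 85 mm) begins 54 mm behind the grasp point. The pads swing forward as they close: fully open they stand 13 mm farther back than shut.
Start: joints at [1.258, 0.507, -0.238, 1.5, 0.126, 1.149, -0.155], TCP at [0.254, -0.571, 0.231] pointing down, gripper open.
Joint ranges: [-3.08, 3.08], [-0.24, 2.05], [-1.43, 1.35], [0, 2.5], [-1.52, 4.66], [0.17, 1.96], [-2.89, 2.89]. Speed limits (rad/s): [2.39, 2.39, 3.14, 3.14, 3.14, 3.14, 3.14].

## Interface

Orientations are given as a unit quaternion [w, x, y, z].
In Python, from station import ctrl, get_state, vision, ticket, models gives the robot as it stands. Calls block until the motion is done:
- ctrl.movep(position, orientation): joint-space move of the TCP to a pose.
- ctrl.movel(position, frame=None, max_speed=0.15): straight line of the TCP; frame=None keeps the orientation; max_speed is the mean speed in m/s.
- ctrl.set_joints(angles): joint-space move.
- ctrl.ungrasp() and ctrl.close_gripper(force=None): open the fingers fully, or close them until they stop; force is the grip in N (None keeps the last).
- ctrl.pause(seconds).
- ctrl.ik(position, orientation): joint angles nearest the present ones, or None.
- get_state(): the state.
- vision.grab_frame(name): name is "scene" or "top"; returns (picture, depth): 420x560x3 uint8, blue, green, red; 420x560 float32, m along the optical axis (not along the pixel's ray), 0 where there is no reading.
- vision.camera_info(name): a dict with "mtx" (3x3 intrinsics, pixels), "R" (3x3) and "t" (3): a world point X has camera coordinates R X + t. Camera axes: x right, y down, z forward; pixel columns grow to the right and rows downward; lengths in m; the calibration is good to about 2 mm. A picture is of the moment at which its call begins. camera_info takes no time and is no camera call.
A pose or a line that the arm cannot do raises ctrl.Unreachable and nothing moves.
- ticket.close_job(): hands the job in; it is judged then, once.
Trained networks look in the newest picture that a camera, given by its name, has taken for a name from the list of things; names that differ only in an ending like _2 or _b are one class to them, and where a whole thing is asked for, a point or a joint stands for the part that bears it (a point fixed in the world has none). Each returns a list of dicts, best first, with "p" (0 to 1); they miss things now and then, are a little off and sometimes report something else, mostly with a low value. They report only what shows in the picture. A call takes as long as a camera call.
- models.recognise(camera, target): "point" ([column, row] in pixels, amid what is visible of it).
- models.masks_of(camera, target): "mask" (420x560 bool, what is visible of it) and "point" ([column, row] in pixels, amid what is visible of it).
The state is a dict: "time": time; "qpos": joint angles; "qd": joint speeds; "tau": joint torques, N m; "tcp_pos": TCP position; "eef_rot": TCP orientation; "contact_force": force on the tool from outside, world axes, zero at the start; "wrist_torque": the same for the moment, N m; "width": finger opening in m; "gripper_force": force on a finger pad.
Only numpy, scipy, OpenCV 4.12 (cv2) and the standard library are available. Lean on these libraries where they do the work, as an engineer would, in place of code of your own. Each camera call takes 0.05 s, during which the arm holds its last target. There are 200 camera calls.

## Working session

There is one attempt and no reset: what is moved stays moved. The work goes in short steps, each a Python script; the robot and the scene stay as the last script left them, time stands still between calls to the robot, and variables do not carry over. Pictures are saved under pics/ and viewed, at most 10 in all, crops included, and the job is handed in when it is done.

```bash
ls; mkdir -p pics; python3 - <<'E'
from station import ctrl, get_state, vision, models
import cv2, numpy as np
for n in ("scene","top"):
    p,d=vision.grab_frame(n); cv2.imwrite(f"pics/{n}0.png",p); np.savez(f"{n}0.npz",p=p,d=d)
    c=vision.camera_info(n); print(n,np.round(c["mtx"],1).tolist(),np.round(c["R"],3).tolist(),np.round(c["t"],3).tolist())
    for t in ("disc_lip","point_lip","cover_flange","disc_unit","point_unit","tray_unit"):
        r=models.masks_of(n,t); print(n,t,[(round(x["p"],2),np.round(x["point"]).tolist(),int(x["mask"].sum())) for x in r[:3]])
print(ctrl.pinch_z,get_state()["time"],get_state()["eef_rot"])
E
```

```text
pics
scene [[416.1, 0.0, 277.1], [0.0, 416.1, 213.2], [0.0, 0.0, 1.0]] [[0.653, 0.757, 0.0], [0.598, -0.516, -0.614], [-0.465, 0.401, -0.789]] [-0.348, -0.262, 1.364]
scene disc_lip [(0.62, [276.0, 216.0], 1769)]
scene point_lip [(0.7, [242.0, 326.0], 494), (0.65, [190.0, 271.0], 1936), (0.22, [131.0, 371.0], 1545)]
scene cover_flange [(0.67, [384.0, 203.0], 2711), (0.41, [352.0, 126.0], 799)]
scene disc_unit [(0.9, [318.0, 258.0], 9719)]
scene point_unit [(0.7, [235.0, 326.0], 11593)]
scene tray_unit [(0.56, [389.0, 214.0], 7820), (0.21, [133.0, 370.0], 1501), (0.21, [120.0, 326.0], 374)]
top [[424.0, 0.0, 277.8], [0.0, 424.0, 206.1], [0.0, 0.0, 1.0]] [[0.027, -1.0, -0.015], [-0.996, -0.026, -0.081], [0.08, 0.017, -0.997]] [-0.001, 0.556, 1.303]
top disc_lip [(0.74, [278.0, 210.0], 1416)]
top point_lip [(0.9, [362.0, 217.0], 1423)]
top cover_flange [(0.57, [202.0, 163.0], 2456)]
top disc_unit [(0.85, [276.0, 171.0], 5721)]
top point_unit [(0.8, [361.0, 172.0], 5875)]
top tray_unit []
-0.0187 0.7 [-1.32134240e-05  9.78266024e-01  2.07353772e-01 -1.11191543e-05]
```

View pics/scene0.png

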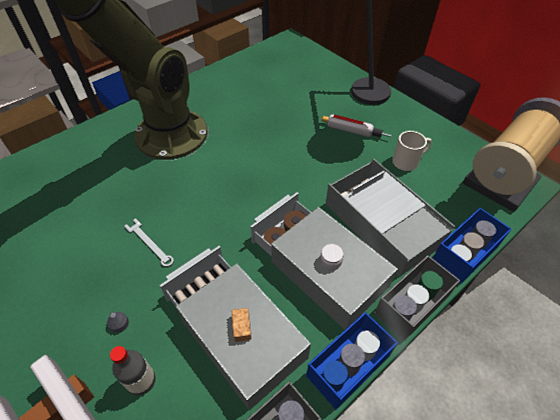

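View pics/top0.png

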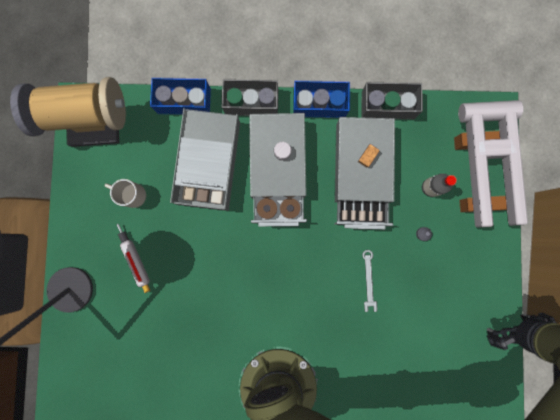

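The row from left to right in the top view is the tray (cover slid up, three bars showing at about (202,195)), the disc unit (lip at about (279,223)) and the point unit (lip at about (364,226)). The flange can't be made out at this scale. Next I measure with depth from both cameras.

```bash
cat >h.py <<'E'
import numpy as np, cv2
from station import vision
def world(n,d):
    c=vision.camera_info(n); v,u=np.mgrid[:420,:560]; K=c["mtx"]
    P=np.stack([(u-K[0,2])/K[0,0]*d,(v-K[1,2])/K[1,1]*d,d],-1)
    return (P-np.array(c["t"]))@np.array(c["R"])
E
python3 - <<'E'
from h import *
big=[]
for n in ("top","scene"):
    f=np.load(n+"0.npz"); W=world(n,f["d"]); ok=f["d"]>0
    X,Y,Z=W[...,0],W[...,1],W[...,2]
    print(n,"bench z",np.median(Z[ok&(abs(X-.35)<.05)&(abs(Y)<.1)]))
    # ortho height map 1.0mm/px : x .45...95 up, y .35..-.35
    im=np.zeros((500,700,3),np.uint8); m=ok&(X>.45)&(X<.95)&(abs(Y)<.35)&(Z>-.02)&(Z<.2)
    r=((.95-X[m])*1000).astype(int).clip(0,499); c=((.35-Y[m])*1000).astype(int).clip(0,699)
    z=np.clip(Z[m]*1000*2,0,255).astype(np.uint8)
    col=cv2.applyColorMap(z[:,None],cv2.COLORMAP_JET)[:,0]
    im[r,c]=col; im=cv2.dilate(im,np.ones((3,3)))
    for k in range(0,700,50): cv2.line(im,(k,0),(k,6),(255,255,255),1)
    cv2.imwrite(f"pics/h_{n}.png",im)
    for name,y0,y1 in (("tray",.09,.32),("disc",-.09,.09),("point",-.3,-.11)):
        q=ok&(Y>y0)&(Y<y1)&(X>.45)&(X<.95)&(Z>.075)&(Z<.095)
        lab,L,st,ce=cv2.connectedComponentsWithStats(q.astype(np.uint8)); 
        k=1+np.argmax(st[1:,4]); s=L==k
        print(name,cv2.minAreaRect(W[s][:,:2].astype(np.float32)*1000),"z",np.percentile(Z[s],[5,50,95]).round(4),"xmin",X[s].min())
E
```

```text
top bench z -0.0006766637380644339
tray ((689.7168579101562, 240.29612731933594), (166.09683227539062, 290.98321533203125), 84.81436157226562) z [0.0772 0.0816 0.0863] xmin 0.5379279041847819
disc ((706.6129760742188, 14.001930236816406), (251.70640563964844, 155.4873504638672), 1.8471181392669678) z [0.0804 0.0845 0.0886] xmin 0.5791872899183855
point ((699.5904541015625, -231.76266479492188), (136.5959014892578, 251.23753356933594), 89.93702697753906) z [0.0804 0.0846 0.0889] xmin 0.5740017056565055
scene bench z -0.0016922292273742633
tray ((693.8432006835938, 241.73941040039062), (170.26144409179688, 288.69561767578125), 84.86426544189453) z [0.0774 0.0807 0.0852] xmin 0.5428668507109785
disc ((709.7147216796875, 15.208076477050781), (251.16615295410156, 157.69313049316406), 2.029078960418701) z [0.0806 0.0834 0.086 ] xmin 0.5818215536620007
point ((702.135498046875, -231.1486358642578), (137.75270080566406, 252.29833984375), 89.9494400024414) z [0.0809 0.0834 0.0859] xmin 0.5760052301586356
```

View pics/h_top.png

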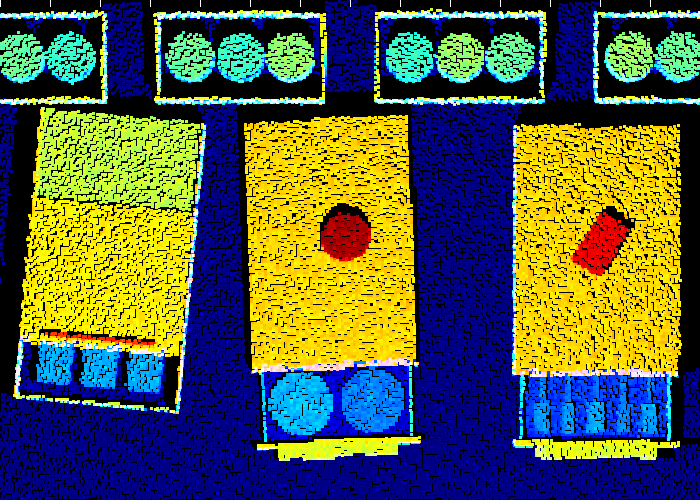

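View pics/h_scene.png

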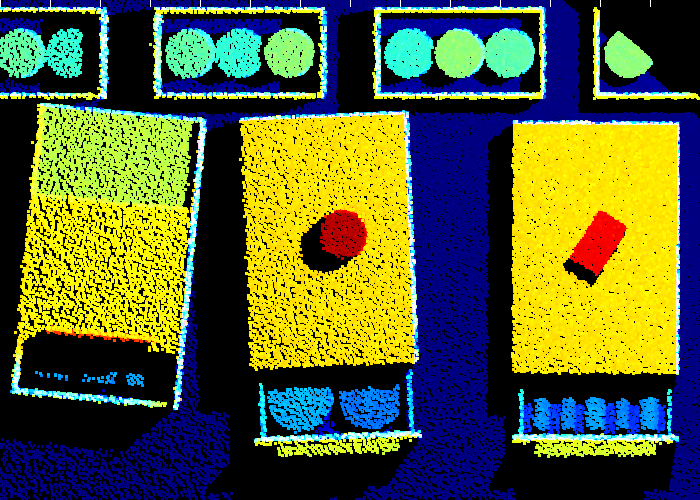

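Both views agree. The disc unit is centred at about (0.708, 0.015) with yaw +1.9°, and the tray at about (0.692, 0.241) with yaw −5.2°. The flange shows as the red streak at rows 330–345. Now I extract the lip and flange, check IK, and move to the drawer.

```bash
cat >>h.py <<'E'
AX={"disc":(np.array([.708,.0146]),np.radians(1.94)),"tray":(np.array([.6918,.2410]),np.radians(-5.16))}
def pt(k,s,l=0.):  # s along axis from body centre, l to the left
    c,a=AX[k]; return c+s*np.array([np.cos(a),np.sin(a)])+l*np.array([-np.sin(a),np.cos(a)])
def quat(k): a=AX[k][1]; return [0,np.cos(a/2),np.sin(a/2),0]
def push(k,sgn,s0,s_end,l,z,lim=10):
    from station import ctrl,get_state
    a=AX[k][1]; u=sgn*np.array([np.cos(a),np.sin(a)])
    s=s0
    while True:
        f=-float(np.array(get_state()["contact_force"])[:2]@u)
        g=get_state()["tcp_pos"]; sa=sgn*float((np.array(g[:2])-pt(k,0))@u)
        print("s %.4f act %.4f f %.1f"%(s,sa,f))
        if f>lim or sgn*(s-s_end)>=0: return s
        s+=sgn*.002; ctrl.movel([*pt(k,s,l),z],max_speed=.02)
E
python3 - <<'E'
from h import *
from station import ctrl,get_state
for n in ("top","scene"):
    f=np.load(n+"0.npz"); W=world(n,f["d"]); ok=f["d"]>0
    for k,box in (("disc",(-.24,-.13,.11,.055,.092)),("tray",(-.14,.14,.07,.092,.125))):
        a=AX[k][1]; D=W[...,:2]-AX[k][0]
        s=D@[np.cos(a),np.sin(a)]; l=D@[-np.sin(a),np.cos(a)]; Z=W[...,2]
        m=ok&(s>box[0])&(s<box[1])&(abs(l)<box[2])&(Z>box[3])&(Z<box[4])
        if k=="disc": m&=(abs(l)<.06)
        print(n,k,m.sum(),"s",np.percentile(s[m],[1,5,50,95,99]).round(4),"l",np.percentile(l[m],[2,98]).round(4),"z",np.percentile(Z[m],[5,95]).round(4))
for k,s,l,z in (("disc",-.28,0,.2),("disc",-.28,0,.058),("disc",-.15,0,.058),("tray",-.03,0,.09),("tray",-.14,0,.09)):
    q=ctrl.ik([*pt(k,s,l),z],quat(k)); print(k,s,None if q is None else np.round(q,2))
ctrl.close_gripper(20)
ctrl.movep([*pt("disc",-.28),.2],quat("disc"))
g=get_state(); print(g["time"],g["tcp_pos"],g["width"],g["contact_force"])
E
```

```text
top disc 245 s [-0.216  -0.2157 -0.2069 -0.1983 -0.1981] l [-0.0538  0.0596] z [0.0726 0.0819]
top tray 80 s [-0.0846 -0.0843 -0.0824 -0.0796 -0.0793] l [-0.0541  0.0508] z [0.0978 0.1101]
scene disc 400 s [-0.2116 -0.2101 -0.196  -0.1932 -0.1924] l [-0.0569  0.0571] z [0.0578 0.0793]
scene tray 146 s [-0.0806 -0.0797 -0.0762 -0.0745 -0.0738] l [-0.0534  0.0534] z [0.0937 0.107 ]
disc -0.28 [ 0.38  0.27 -0.57  2.03  0.18  0.89 -1.83]
disc -0.28 [ 0.13  0.47 -0.28  2.22  0.28  0.48 -1.91]
disc -0.15 [ 0.1   0.61 -0.25  1.89  0.23  0.67 -1.82]
tray -0.03 [-0.18  0.77 -0.39  1.43  0.32  1.   -2.3 ]
tray -0.14 [-0.2   0.64 -0.44  1.72  0.35  0.85 -2.45]
3.625 [0.42843234 0.00442389 0.19999462] -4.847406286542137e-05 [0.36305202 0.7473479  1.30012928]
```

```bash
python3 - <<'E'
from h import *
from station import ctrl,get_state
k="disc"; z=.058
ctrl.movel([*pt(k,-.265),z],max_speed=.12)
ctrl.movel([*pt(k,-.235),z],max_speed=.08)
ctrl.movel([*pt(k,-.168),z],max_speed=.04)
s=push(k,1,-.168,-.142,0,z)
ctrl.movel([*pt(k,s-.03),z],max_speed=.1)
ctrl.movel([*pt(k,s-.04),.2],max_speed=.15)
f,d=vision.grab_frame("top"); cv2.imwrite("pics/t1.png",f); W=world("top",d)
a=AX[k][1]; D=W[...,:2]-AX[k][0]; sd=D@[np.cos(a),np.sin(a)]; l=D@[-np.sin(a),np.cos(a)]
m=(d>0)&(sd>-.24)&(sd<-.12)&(abs(l)<.06)&(W[...,2]>.06)&(W[...,2]<.082)
print(np.percentile(sd[m],[1,5,50]),get_state()["time"],get_state()["contact_force"])
E
```

```text
s -0.1680 act -0.1680 f 2.1
s -0.1660 act -0.1657 f 1.0
s -0.1640 act -0.1636 f 1.4
s -0.1620 act -0.1617 f 2.0
s -0.1600 act -0.1597 f 1.8
s -0.1580 act -0.1577 f 1.3
s -0.1560 act -0.1557 f 1.9
s -0.1540 act -0.1540 f 2.3
s -0.1520 act -0.1539 f 7.0
s -0.1500 act -0.1539 f 12.3Traceback (most recent call last):
  File "<stdin>", line 13, in <module>
    return _quantile_unchecked(
        a, q, axis, out, overwrite_input, method, keepdims, weights)
    return _ureduce(a,
                    func=_quantile_ureduce_func,
    ...<5 lines>...
                    overwrite_input=overwrite_input,
                    method=method)
    r = func(a, **kwargs)
    result = _quantile(arr,
                       quantiles=q,
    ...<2 lines>...
                       out=out,
                       weights=wgt)
    slices_having_nans = np.isnan(arr[-1, ...])
                                  ~~~^^^^^^^^^
IndexError: index -1 is out of bounds for axis 0 with size 0
```

The drawer hit its stop at s = −0.154, as predicted. Now the cover.

```bash
python3 - <<'E'
from h import *
from station import ctrl,get_state
k="tray"; z=.092
ctrl.movep([*pt(k,-.035),.2],quat(k))
ctrl.movel([*pt(k,-.035),.12],max_speed=.12)
ctrl.movel([*pt(k,-.035),z],max_speed=.05)
print(get_state()["time"],get_state()["contact_force"])
ctrl.movel([*pt(k,-.068),z],max_speed=.04)
ctrl.movel([*pt(k,-.105),z],max_speed=.04)
s=push(k,-1,-.105,-.17,0,z)
ctrl.movel([*pt(k,s+.03),z],max_speed=.1)
ctrl.movel([*pt(k,s+.03),.22],max_speed=.15)
print(get_state()["time"],get_state()["contact_force"])
E
```

```text
13.7583 [0.38080852 0.59167631 1.37181367]
s -0.1050 act -0.1052 f 0.7
s -0.1070 act -0.1070 f 0.0
s -0.1090 act -0.1090 f 1.4
s -0.1110 act -0.1112 f 1.8
s -0.1130 act -0.1133 f 0.7
s -0.1150 act -0.1153 f 0.6
s -0.1170 act -0.1173 f 0.4
s -0.1190 act -0.1193 f 1.3
s -0.1210 act -0.1213 f 0.5
s -0.1230 act -0.1217 f 4.2
s -0.1250 act -0.1218 f 11.0
19.7583 [-0.12698896 -0.2510743  -0.78633806]
```

```bash
python3 - <<'E'
from h import *
from station import ctrl,get_state
ctrl.movep([.42,-.02,.3],quat("disc"))
ctrl.movep([.254,-.5,.3],[0,.978266,.207354,0])
f0=np.load("top0.npz")["p"]
f,d=vision.grab_frame("top"); cv2.imwrite("pics/t2.png",cv2.resize(np.vstack([f[80:320,100:480],f0[80:320,100:480]]),None,fx=1.2,fy=1.2))
for n in ("top","scene"):
    f,d=vision.grab_frame(n); W=world(n,d)
    for k,box in (("disc",(-.24,-.11,.055,.055,.0815)),("tray",(-.16,.14,.07,.092,.125))):
        a=AX[k][1]; D=W[...,:2]-AX[k][0]; s=D@[np.cos(a),np.sin(a)]; l=D@[-np.sin(a),np.cos(a)]
        m=(d>0)&(s>box[0])&(s<box[1])&(abs(l)<box[2])&(W[...,2]>box[3])&(W[...,2]<box[4])
        print(n,k,m.sum(),np.percentile(s[m],[1,5,50,95]).round(4) if m.any() else None)
print(get_state()["time"])
E
```

```text
top disc 237 [-0.1445 -0.1443 -0.1353 -0.1206]
top tray 76 [-0.1399 -0.1397 -0.1373 -0.1347]
scene disc 205 [-0.1404 -0.1397 -0.133  -0.1186]
scene tray 148 [-0.1366 -0.1349 -0.1314 -0.1295]
23.0083
```

View pics/t2.png

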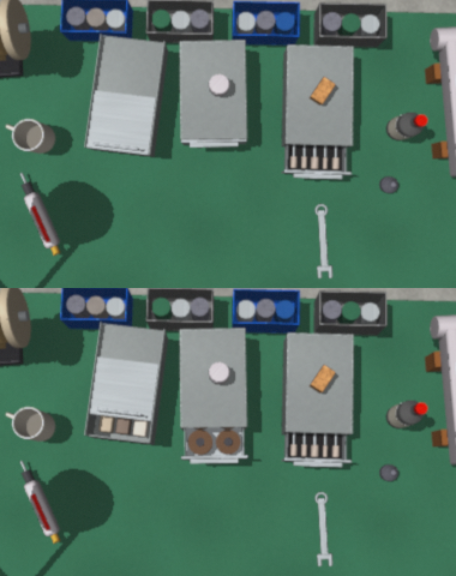

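In the upper half (after), the disc drawer is shut with its lip at about (215,143), and the cover hides the bars down to its front edge at about (122,150). The point drawer and all the loose things stand where they do in the lower half (before).

```bash
python3 -c "
from station import ticket
print(ticket.close_job())"
```

```text
the job is handed in; nothing more can be done
None
```

I pushed the disc drawer and the tray cover gently to their stops, saw no movement of the grinding-point drawer or the loose things in the before/after pictures, and handed the job in after about 23 s; no verdict came back.

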